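# Load a round biscuit and draw the filling nozzle over it

## Task

Set the round cocoa biscuit from the small tray gently down flat into the die whose cavity matches its outline, and let go of it. Then press the filling station's lock button fully down and draw the telescoping boom out by its black handle to the long scale mark of that die, so that the nozzle stands centred over the biscuit. The boom springs back by itself, so finish with the gripper still holding the handle at the mark; leave the other biscuits and everything else on the table where they are.

Things in the scene. Friction and masses are not known exactly. Their poses are not given: they have to be found in the camera images.
- station: filling station, fixed: dark steel base plate 100 x 565 mm, 10 mm thick (x +-50, y -300 to +265 mm), grey telescope housing on posts over one half, three dies in a row on the other. Origin on the table under the parked nozzle; y: the way the boom extends, z up. Housing 44 mm wide, 72 to 110 mm above the table, y -296 to -30 mm. Load dies with fingers closing along x, clear of the parked head
- round_die: fixed aluminium die 62 x 62 x 18 mm with a round cavity 50 mm in diameter, 7 mm deep, chamfered mouth, in its middle. Origin: centre of its underside, 10 mm above the table; cavity floor at 21 mm, top face at 28 mm. The three dies stand at station y 95, 158 and 221 mm, x 0, in an order that changes; axes parallel to the station's
- square_die: the same block with a cavity 44 mm square; not for the round biscuit
- oblong_die: the same block with an oblong cavity 34 x 52 mm; not for the round biscuit
- round_biscuit: the round cocoa biscuit, rigid, 46 mm in diameter, 16 mm thick, about 30 g, lying flat on the small tray. Origin: centre of its underside, z up. In the die it stands 9 mm proud of the die's top face
- square_biscuit: biscuit 40 x 40 x 16 mm on the tray; stays there. Origin: centre of its underside
- oblong_biscuit: biscuit 30 x 48 x 16 mm on the tray; stays there. Origin: centre of its underside
- tray: small dark baking tray 270 (x) x 160 (y) mm, fixed, with a 9 mm rim 3 mm thick; its floor is 3 mm above the table. Origin: centre of its underside. The three biscuits lie in a row along its x, about 87 mm apart, in any order
- lock_button (a joint): lock button, m: 0 up (boom locked), 0.010 fully down (boom free). It moves straight down against a steady 3 N or so and stays where it is pushed, without a spring
- button_top (a point): centre of the top of the lock button, a round dark steel cap 28 mm in diameter on top of the housing, at y -73 mm of the station; 126 mm above the table when up, 116 mm when down; the housing's top is at 110 mm
- boom (a joint): extension, m: 0 parked, at most 0.25. Locked at 0 (play under 1 mm) until the button is down. A spring draws it back, 3 N at 0 to 5.5 N fully out, plus 0.5 N friction; it does not lock again. The bar's top has fine marks every 10 mm and three long ones; a long mark meets the housing's front edge at 0.095, 0.158 and 0.221: nozzle over the centre of the 1st, 2nd, 3rd die place
- handle (a point): upright round black handle 24 mm in diameter, 42 mm tall, on top of the boom's head, straight above the nozzle; it moves with the boom. Origin: centre of its lower end, 110 mm above the table; its top is 152 mm above the table
- nozzle_tip (a point): lower end of the nozzle, 50 mm above the table, under the boom's head, a steel block 36 mm square 76 to 110 mm above the table at the end of the boom's bar (20 mm square, top face 101 mm above the table); all move with the boom
- bowl: white bowl 110 mm wide, 60 mm high, beyond the station; bystander. Origin: centre of its underside
- jar: amber jar 64 mm wide, 85 mm high, beyond the station; bystander. Origin: centre of its underside
- cutter: steel ring cutter 64 mm wide, 35 mm high, between robot and station; bystander. Origin: centre of its underside
- cup: white cup 70 mm wide, 70 mm high, between robot and station; bystander. Origin: centre of its underside
- spatula: spatula with a wooden handle lying flat on the table; bystander
Mind the look-alikes: they are no part of the job. What is shaped like the round_biscuit but blue, purple or yellow is not meant.

How it is judged:
On the way, in this order (a step that is already met when the one before it is completed fails the run):
1. the round biscuit lies flat in the round cavity, let go, the boom still parked (horizontal distance between round_biscuit and round_die below 0.004 m and z of round_biscuit in the frame of round_die below 0.0135 m and angle between round_biscuit's own z axis and vertical below 0.06 rad and contact force between the fingers and round_biscuit below 0.05 N and value of joint boom below 0.01 m), for 0.2 s.
2. the lock button is fully down, the boom still parked (value of joint lock_button above 0.008 m and value of joint boom below 0.01 m), for 0.1 s.
3. the boom is drawn out by the handle to the mark of the round die (y of nozzle_tip in the frame of round_die between -0.005 and 0.005 m and contact force between the fingers and boom_c4 above 1 N), for 0.2 s.
At the end, for the whole second after the job is handed in: the fingers hold the handle (over 1 N) with the boom at rest and the nozzle within 5 mm, along the boom, of the centre of the round die; the lock button is down (over 8 of 10 mm); the round biscuit lies flat and untouched in the round cavity (within 4 mm of its centre, within 2.5 mm of its floor) (all of step 3 and velocity of joint boom between -0.01 and 0.01 m/s and value of joint lock_button above 0.008 m and horizontal distance between round_biscuit and round_die below 0.004 m and z of round_biscuit in the frame of round_die below 0.0135 m and angle between round_biscuit's own z axis and vertical below 0.06 rad and contact force between the fingers and round_biscuit below 0.05 N and linear speed of round_biscuit below 0.02 m/s); the arm keeps its last pose, push and grip.
It fails at once if another biscuit is moved more than 20 mm (distance of any of square_biscuit, oblong_biscuit from where it was at the start of the episode above 0.02 m).
It fails at once if another thing on the table is moved more than 30 mm (distance of any of bowl, jar, cutter, cup, spatula from where it was at the start of the episode above 0.03 m).
It fails at once if the round biscuit is dropped from more than about 25 mm (contact force between the fingers and round_biscuit below 0.02 N and linear speed of round_biscuit above 0.7 m/s).
It also fails if it takes over 70 s, if anything falls off the work surface, if the arm or the gripper's body presses on something with over 40 N, if the wrist force passes 120 N, or if a joint passes its speed limit or range.

## Robot

A 7-joint arm with a two-finger parallel gripper is mounted at the origin on the work surface. World frame = base frame: x ahead of the robot, y to its left, z up, the work surface at z = 0. Lengths are in m, angles in rad, forces in N, time in s.
With the tool pointing down it reaches from about 0.425 to 0.875 m from the base axis. Payload 4.7 kg.
Tool frame: the origin (TCP) lies midway between the tips of the shut fingers; the grasp point (between the pads) lies 19 mm behind it; x points along the fingers, z is the direction in which the jaws open and shut, and the axes are right-handed (so a half turn about x gives the same grasp; the last joint's range is limited). The gripper opens to 87 mm and grips with 3 to 60 N. Pads are 19 mm wide; open, the fingers measure 117 mm over their backs; the gripper's body (75 mm by 190 mm) begins 51 mm behind the grasp point.
Start: joints at [1.244, 0.321, -0.07, 1.45, 0.023, 1.371, -0.057], TCP at [0.217, -0.613, 0.223] pointing down, gripper open.
Joint ranges: [-2.86, 2.86], [-0.3, 2.09], [-1.38, 1.24], [0.06, 2.45], [-1.56, 4.7], [0.09, 2.05], [-2.69, 2.69]. Speed limits (rad/s): [2.57, 2.57, 3.14, 3.14, 3.14, 3.14, 3.14].

## Interface

Orientations are given as a rotation vector (axis times angle).
In Python, from bench import ctrl gives the robot as it stands.
- The arm moves only by the shell command python3 -m pendant 'ROWS' [OPENING] [FORCE]. ROWS is JSON, a list of rows, each an object with "travel": the shift along the tool's x, y, z in m, a list of three; "twist": the turn about the tool's x in rad. In form: [{"travel": [x, y, z], "twist": twist}, ...]. A call has 1 to 10 rows; each row is the pose to reach, as a shift and turn from the pose measured when the call began, along the tool's axes at that moment; what a row does not reach only later rows make up. A row lasts 1/8 s, in which the tool goes at most 62.5 mm and 10.7 degrees, less where a joint would pass 70% of its speed; a pose out of reach is approached as far as the arm can. A call with a gripper value outside its range is refused whole. OPENING is the opening, from -1 (shut) to 1 (fully open), so that 0 is half open, set as the call begins (- or left out, the last holds). The fingers move at their own pace and stop on an object; FORCE is the grip in N (left out, the last holds). Time passes only in rows, so rows that repeat a pose let the fingers close. It gives the time, the measured TCP pose, the force and the opening at its end, in the units of the state.
- ctrl.get_state(): the state, without advancing time (a new reading comes with each control period).
- ctrl.get_image(name): name is "side" or "top" or "wrist"; returns the picture (420x560x3 uint8, red, green, blue); there is no depth.
- ctrl.camera_model(name): a dict with "K" (3x3 intrinsics, pixels), "rvec" (rotation vector, rad) and "tvec" (3), from world to camera coordinates, as OpenCV has them; the wrist camera has in their place "T_tool_cam" (4x4, takes a point from camera to tool coordinates, whose origin is the TCP and whose axes are the tool frame's). Camera axes: x right, y down, z forward; pixel columns grow to the right and rows downward; lengths in m; the calibration is good to about 2 mm. A picture is of the moment at which its call begins: read the wrist's pose just before it. camera_model takes no time and is no camera call.
- ctrl.close_job(): hands the job in, once; it reports no verdict.
The state is a dict: "time": time; "joint_positions": joint angles; "qd": joint speeds; "joint_torque": joint torques, N m; "position": TCP position; "tool_rot": TCP orientation; "ft_force": force on the tool from outside, world axes, zero at the start; "torque": the same for the moment, N m; "grip_width": opening from 0.0 (shut) to 1.0 (fully open).
Only numpy, scipy, OpenCV 4.12 (cv2) and the standard library are available. Lean on these libraries where they do the work, as an engineer would, in place of code of your own. Each camera call takes 0.05 s, during which the arm holds its last target.

## Working session

There is one attempt and no reset: what is moved stays moved. The work goes in short steps, Python scripts to look and compute and a shell command to move; the robot and the scene stay as the last step left them, time stands still between calls to the robot, and variables do not carry over. Pictures are saved under pics/ and viewed, and the job is handed in when it is done.

```bash
ls; mkdir -p pics
python3 - <<'E'
from bench import ctrl
import cv2
s=ctrl.get_state(); print(s)
for n in ["side","top","wrist"]:
    im=ctrl.get_image(n); cv2.imwrite(f"pics/{n}0.png",im[:,:,::-1]); print(n,ctrl.camera_model(n))
E
```

```text
pics
{'time': 0.0, 'joint_positions': array([ 1.24410905,  0.32180746, -0.07006712,  1.45169332,  0.02260736,
        1.370799  , -0.05690566]), 'qd': array([-0.00081253, -0.00091033,  0.00128166, -0.00200212, -0.00120523,
        0.00161017, -0.00255416]), 'joint_torque': array([ 3.95849736e-05, -4.91287601e+01, -4.03924529e-01, -3.12528133e+01,
       -6.39450434e-02,  4.38096269e-02,  1.91352478e-04]), 'position': array([ 0.21700025, -0.61211013,  0.22146228]), 'tool_rot': array([ 0.95565779,  1.35304338, -0.95397936]), 'ft_force': array([ 0.31052678,  0.02307118, -0.01225516]), 'torque': array([ 2.64165563e-02, -2.37409755e-05, -1.90620976e-02]), 'grip_width': 1.000787113340579}
side {'K': array([[471.38208555,   0.        , 276.51348971],
       [  0.        , 471.38208555, 212.81296019],
       [  0.        ,   0.        ,   1.        ]]), 'rvec': array([ 2.18979121, -0.07923163,  0.04236218]), 'tvec': array([-0.53650154,  0.17471648,  1.05256352])}
top {'K': array([[480.30124971,   0.        , 279.83958612],
       [  0.        , 480.30124971, 206.58386247],
       [  0.        ,   0.        ,   1.        ]]), 'rvec': array([ 2.02934992, -2.1702744 ,  0.2469493 ]), 'tvec': array([0.13094172, 0.57500168, 1.08838   ])}
wrist {'K': array([[324.65805169,   0.        , 280.01555901],
       [  0.        , 324.65805169, 210.45500836],
       [  0.        ,   0.        ,   1.        ]]), 'T_tool_cam': array([[-3.13966566e-04, -2.43381394e-01,  9.69930615e-01,
        -1.62857786e-01],
       [-4.76655433e-04, -9.69930517e-01, -2.43381523e-01,
         6.70148442e-02],
       [ 9.99999837e-01, -5.38736358e-04,  1.88516690e-04,
        -1.47083247e-04],
       [ 0.00000000e+00,  0.00000000e+00,  0.00000000e+00,
         1.00000000e+00]])}
```

View pics/side0.png

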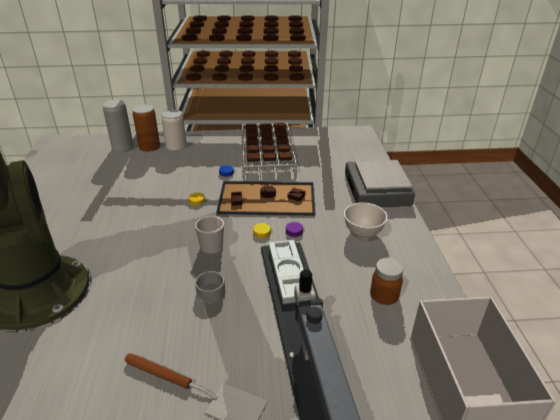

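View pics/top0.png

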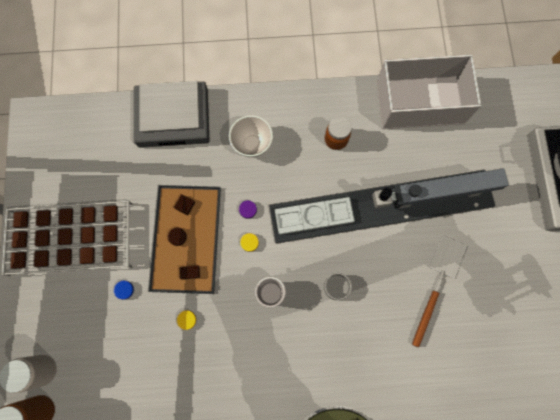

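View pics/wrist0.png

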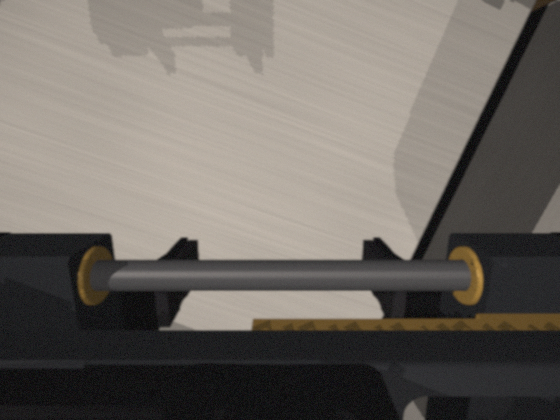

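The top view shows the round cocoa biscuit on the tray at about (177,237), the dies at (289,219), (315,215) and (341,213), and the handle at about (385,195). The round die looks like the middle one.

Possible look-alikes in the top view:
- Purple disc (248,209), yellow discs (249,242) and (186,320), blue disc (123,290): wrong colour.
- Square and oblong biscuits (184,204) and (190,271): wrong shape.
- Rack biscuits around (20-115, 215-260): not on the tray.

My choice is (177,237). I'll check it in a crop and measure.

```bash
cat > h.py <<'E'
import numpy as np,cv2
from scipy.spatial.transform import Rotation as R
from bench import ctrl
def rays(name,uv,z,st=None):
    c=ctrl.camera_model(name); uv=np.atleast_2d(np.float64(uv)); d=np.c_[(uv-c['K'][:2,2])/c['K'][0,0],np.ones(len(uv))]
    if name=='wrist':
        T=c['T_tool_cam']; Rt=R.from_rotvec(st['tool_rot']).as_matrix()
        o=Rt@T[:3,3]+st['position']; d=d@(Rt@T[:3,:3]).T
    else:
        Rm=cv2.Rodrigues(c['rvec'])[0]; o=-Rm.T@c['tvec']; d=d@Rm
    return o+d*((z-o[2])/d[:,2])[:,None]
def both(name,P):
    c=ctrl.camera_model(name); return cv2.projectPoints(np.float64(P).reshape(-1,1,3),c['rvec'],c['tvec'],c['K'],None)[0][:,0]
def tool(world,st): return R.from_rotvec(st['tool_rot']).as_matrix().T@np.asarray(world)
E
python3 - <<'E'
from h import *
t=cv2.imread('pics/top0.png'); 
a=cv2.resize(t[175:305,140:230],None,fx=4,fy=4,interpolation=cv2.INTER_CUBIC)
b=cv2.resize(t[170:250,260:420],None,fx=4,fy=4,interpolation=cv2.INTER_CUBIC)
cv2.imwrite('pics/ca.png',a);cv2.imwrite('pics/cb.png',b)
s=ctrl.get_state();print(R.from_rotvec(s['tool_rot']).as_matrix().round(3))
s=cv2.imread('pics/side0.png');cv2.imwrite('pics/cs.png',cv2.resize(s[230:420,240:380],None,fx=3,fy=3,interpolation=cv2.INTER_CUBIC))
E
```

```text
[[-0.001  0.942  0.334]
 [ 0.001  0.334 -0.942]
 [-1.    -0.    -0.001]]
```

View pics/ca.png

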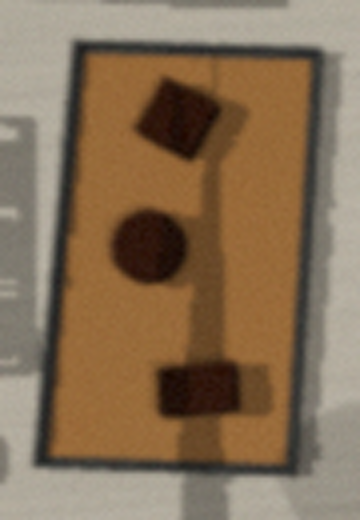

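View pics/cb.png

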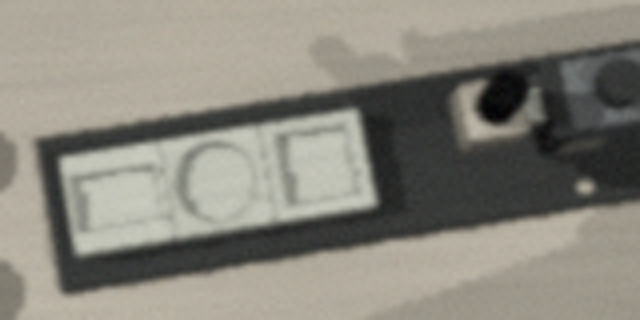

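View pics/cs.png

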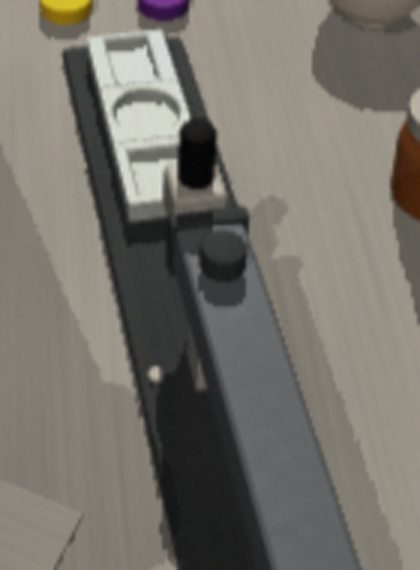

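The crops show the round biscuit between the square one (top) and the oblong one (bottom). The order of the dies from the housing is square, round, oblong, so the round die is the middle one and its mark is 0.158. Now the measurements.

Run:
```python
from h import *
t=cv2.imread('pics/top0.png'); g=cv2.cvtColor(t,cv2.COLOR_BGR2GRAY)
# biscuits
m=((t[:,:,2]<75)).astype(np.uint8); m[:175]=0;m[305:]=0;m[:,:160]=0;m[:,212:]=0
n,l,s,c=cv2.connectedComponentsWithStats(m)
for i in range(1,n):
    if s[i,4]>80: print('bisc',s[i],c[i].round(1),rays('top',c[i],.019).round(4))
# die block
hsv=cv2.cvtColor(t,cv2.COLOR_BGR2HSV)
print(t[217,281],t[200,262],t[215,315],t[240,300])
roi=np.zeros_like(g);roi[190:240,268:358]=1
m=((g>165)&(roi>0)).astype(np.uint8)
m=cv2.morphologyEx(m,cv2.MORPH_CLOSE,np.ones((7,7)))
n,l,s,c=cv2.connectedComponentsWithStats(m); i=1+s[1:,4].argmax();print(s[i],c[i])
pts=np.argwhere(l==i)[:,::-1].astype(np.float32)
W=rays('top',cv2.convexHull(pts).reshape(-1,2),.028)[:,:2]
r=cv2.minAreaRect(W.astype(np.float32));print('die rect',r)
hd=((g<40)).astype(np.uint8)[180:210,375:400]
n,l,s,c=cv2.connectedComponentsWithStats(hd)
for i in range(1,n):print('dark',s[i],c[i]+[375,180])
# tray
k=((hsv[:,:,0]<20)&(hsv[:,:,1]>110)).astype(np.uint8);k[:175]=0;k[305:]=0;k[:,:145]=0;k[:,225:]=0
W=rays('top',cv2.findNonZero(k).reshape(-1,2),.003)[:,:2];print('tray',cv2.minAreaRect(W.astype(np.float32)))
# side view checks
S=cv2.imread('pics/side0.png')
m=((S[:,:,2]<85)).astype(np.uint8); m[:184]=0;m[212:]=0;m[:,:224]=0;m[:,312:]=0
n,l,s,c=cv2.connectedComponentsWithStats(m)
for i in range(1,n):
    if s[i,4]>40: print('sbisc',s[i],c[i].round(1),rays('side',c[i],.012).round(4))
```

```text
bisc [160 186  52  10 110] [183.4 187.3] [[0.6602 0.3319 0.019 ]]
bisc [174 195  21  20 259] [184.5 204.4] [[0.6155 0.3301 0.019 ]]
bisc [168 228  19  18 263] [177.3 236.4] [[0.5353 0.3497 0.019 ]]
bisc [180 265  20  14 252] [189.6 271.9] [[0.4458 0.3214 0.019 ]]
bisc [160 290  52   4 102] [186.2 291.1] [[0.4003 0.3307 0.019 ]]
[174 185 186] [160 173 181] [183 197 194] [136 151 156]
[ 276  198   77   35 1714] [314.90723454 214.78879813]
die rect ((0.5649788975715637, 0.008544571697711945), (0.060226745903491974, 0.18441393971443176), 5.528708457946777)
dark [  5   7  12  13 111] [385.62162162 193.06306306]
dark [18  7  1  1  1] [393. 187.]
dark [18 13  7 16 64] [396.71875  201.640625]
tray ((0.5329659581184387, 0.3334515392780304), (0.1469346135854721, 0.25650814175605774), 84.30912780761719)
sbisc [271 184  41   7  47] [293.6 184.4] [[0.6166 0.3854 0.012 ]]
sbisc [224 186  52  23 431] [251.5 197. ] [[0.4904 0.3273 0.012 ]]
sbisc [288 189  17  15 196] [296.  195.9] [[0.6172 0.3235 0.012 ]]
```

Measured: biscuit at about (0.535, 0.350) and round die at about (0.565, 0.0085). The die row measures 60 x 184 mm, which fits 62 x 188. The station's y direction is about (-0.096, 0.995). I'll move over the dies first, turning the jaws onto station x.

```bash
python3 -m pendant '[{"travel":[0,0.045,-0.0395],"twist":-0.166},{"travel":[0,0.09,-0.079],"twist":-0.332},{"travel":[0,0.135,-0.1185],"twist":-0.498},{"travel":[0,0.18,-0.158],"twist":-0.664},{"travel":[0,0.225,-0.1975],"twist":-0.83},{"travel":[0,0.27,-0.237],"twist":-0.996},{"travel":[0,0.315,-0.2765],"twist":-1.162},{"travel":[0,0.36,-0.316],"twist":-1.326},{"travel":[0,0.405,-0.3555],"twist":-1.326},{"travel":[0,0.45,-0.395],"twist":-1.326}]'
python3 - <<'E'
from h import *
s=ctrl.get_state();print(s['joint_positions'].round(2),s['position']);print(R.from_rotvec(s['tool_rot']).as_matrix().round(3))
print(tool(np.array([.565,.0085,.25])-s['position'],s))
E
```

```text
time: 1.4
position: [0.5097, -0.0879, 0.2223]
tool_rot: [-0.075, 1.57, 0.076]
ft_force: [0.2, -0.7, 0.3]
grip_width: 1.001
[ 0.73  0.07 -0.63  1.76  0.04  1.33  0.18] [ 0.50969173 -0.08791957  0.22229637]
[[-0.    -0.095  0.995]
 [ 0.001  0.995  0.095]
 [-1.     0.001 -0.   ]]
[-0.0276449   0.09071866  0.06425818]
```

```bash
python3 -m pendant '[{"travel":[-0.01,0.03,0.022],"twist":0},{"travel":[-0.02,0.06,0.043],"twist":0},{"travel":[-0.028,0.09,0.064],"twist":0},{"travel":[-0.028,0.09,0.064],"twist":0},{"travel":[-0.028,0.09,0.064],"twist":0}]'
python3 - <<'E'
from h import *
import pickle
s=ctrl.get_state();im=ctrl.get_image('wrist');cv2.imwrite('pics/w1.png',im[:,:,::-1]);pickle.dump(s,open('s1.pkl','wb'))
print(s['position'],abs(s['qd']).max())
E
```

```text
time: 2.02
position: [0.5644, 0.0069, 0.2498]
tool_rot: [-0.075, 1.571, 0.075]
ft_force: [-0.4, -0.0, 0.2]
grip_width: 1.003
[0.56435862 0.00690918 0.24979029] 0.016330034883584903
```

View pics/w1.png

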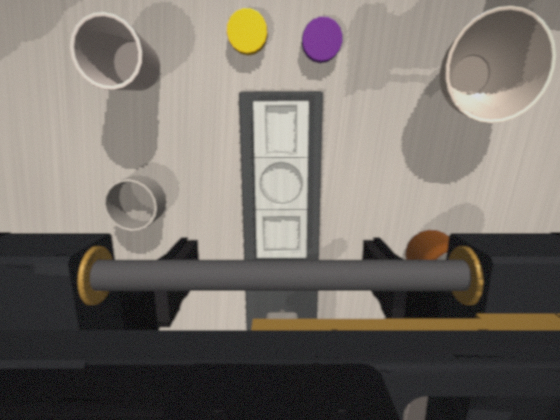

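The wrist view shows the round cavity at about (281,183), in the middle die, with the base plate square to the image. I'll measure it from this view.

Run:
```python
from h import *
import pickle
s=pickle.load(open('s1.pkl','rb'));t=cv2.imread('pics/w1.png');g=cv2.cvtColor(t,cv2.COLOR_BGR2GRAY)
# base plate edges (dark) and die block edges at rows
for r in (110,130,183,230,245):
    row=g[r,230:335].astype(int); 
    d=np.diff(cv2.GaussianBlur(g[r-3:r+4,230:335].mean(0).astype(np.float32)[None],(5,1),0)[0]); 
    print(r,'rise',230.5+d[5:45].argmax()+5,'fall',230.5+d[60:95].argmin()+60)
col=g[80:275,262:300].mean(1); d=np.diff(col); print('col edges',[(80.5+i,round(d[i],0)) for i in range(len(d)) if abs(d[i])>6])
cv2.imwrite('pics/w1c.png',cv2.resize(t[85:265,230:335],None,fx=4,fy=3.2,interpolation=cv2.INTER_CUBIC)[:590])
m=((g>150)).astype(np.uint8);m[:95]=0;m[262:]=0;m[:,:248]=0;m[:,:]=m;m[:,315:]=0
n,l,st,c=cv2.connectedComponentsWithStats(m);print(st[1:][st[1:,4]>500])
m=cv2.morphologyEx(m,cv2.MORPH_OPEN,np.ones((3,3)))
W=rays('wrist',cv2.findNonZero(m).reshape(-1,2),.028,s)[:,:2];print(cv2.minAreaRect(W.astype(np.float32)))
gg=cv2.resize(g[150:215,250:312],None,fx=6,fy=6,interpolation=cv2.INTER_CUBIC)
print(cv2.HoughCircles(cv2.medianBlur(gg,5),cv2.HOUGH_GRADIENT,1,100,param1=80,param2=20,minRadius=100,maxRadius=160))
for z in (.028,.021): print(rays('wrist',[281,183],z,s),325*.05/(.25-z+.163))
```

```text
110 rise 252.5 fall 308.5
130 rise 253.5 fall 307.5
183 rise 254.5 fall 307.5
230 rise 255.5 fall 306.5
245 rise 255.5 fall 306.5
col edges [(88.5, np.float64(-9.0)), (89.5, np.float64(-20.0)), (90.5, np.float64(-34.0)), (91.5, np.float64(-28.0)), (92.5, np.float64(-8.0)), (98.5, np.float64(8.0)), (99.5, np.float64(35.0)), (100.5, np.float64(49.0)), (101.5, np.float64(33.0)), (103.5, np.float64(-14.0)), (104.5, np.float64(-22.0)), (105.5, np.float64(-12.0)), (111.5, np.float64(10.0)), (112.5, np.float64(12.0)), (113.5, np.float64(9.0)), (152.5, np.float64(7.0)), (155.5, np.float64(-15.0)), (156.5, np.float64(-19.0)), (157.5, np.float64(15.0)), (158.5, np.float64(14.0)), (161.5, np.float64(-10.0)), (162.5, np.float64(-10.0)), (163.5, np.float64(-6.0)), (168.5, np.float64(7.0)), (203.5, np.float64(7.0)), (207.5, np.float64(-13.0)), (208.5, np.float64(-15.0)), (209.5, np.float64(11.0)), (210.5, np.float64(13.0)), (214.5, np.float64(-12.0)), (215.5, np.float64(-24.0)), (216.5, np.float64(-12.0)), (219.5, np.float64(9.0)), (220.5, np.float64(16.0)), (221.5, np.float64(13.0)), (246.5, np.float64(-7.0)), (247.5, np.float64(-11.0)), (248.5, np.float64(-7.0)), (249.5, np.float64(11.0)), (250.5, np.float64(16.0)), (255.5, np.float64(-11.0)), (256.5, np.float64(-32.0)), (257.5, np.float64(-52.0)), (258.5, np.float64(-37.0)), (260.5, np.float64(6.0))]
[[ 253  101   56  157 8059]]
((0.5654913783073425, 0.010078176856040955), (0.06241171807050705, 0.18810954689979553), 5.650949001312256)
None
[[0.56566857 0.01079942 0.028     ]] 42.20779220779221
[[0.5657864  0.00966561 0.021     ]] 41.45408163265306
```

View pics/w1c.png

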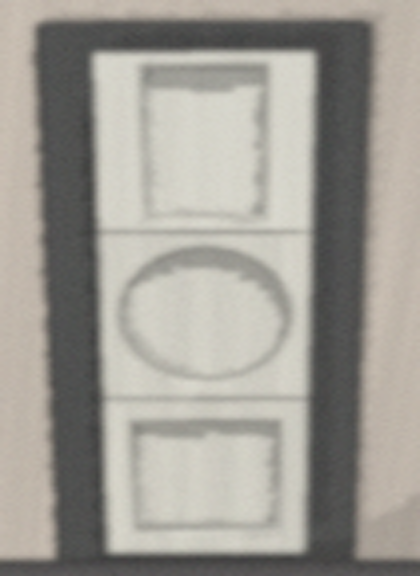

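The wrist view gives a die block of 62.4 x 188.1 mm (expected 62 x 188). Round die centre is (0.5655, 0.0101), angle 5.65°, which agrees with the top camera within 2 mm. Next I'll go to the tray.

```bash
python3 -m pendant '[{"travel":[0,0.06,0],"twist":0},{"travel":[0,0.12,0],"twist":0},{"travel":[0,0.18,0],"twist":0},{"travel":[0,0.24,0],"twist":0},{"travel":[0.01,0.29,0.002],"twist":0},{"travel":[0.02,0.33,0.003],"twist":0},{"travel":[0.03,0.334,0.003],"twist":0},{"travel":[0.03,0.334,0.003],"twist":0},{"travel":[0.03,0.334,0.003],"twist":0}]' 0.45 15
python3 - <<'E'
from h import *
import pickle
s=ctrl.get_state();im=ctrl.get_image('wrist');cv2.imwrite('pics/w2.png',im[:,:,::-1]);pickle.dump(s,open('s2.pkl','wb'))
print(s['joint_positions'].round(2),abs(s['qd']).max());t=im[:,:,::-1]
m=(t.max(2)<70).astype(np.uint8);m[250:]=0
n,l,st,c=cv2.connectedComponentsWithStats(m)
for i in range(1,n):
    if st[i,4]>200: print(st[i],c[i].round(1),rays('wrist',c[i],.019,s).round(4),cv2.minAreaRect(rays('wrist',np.argwhere(l==i)[:,::-1],.019,s)[:,:2].astype(np.float32)))
E
```

```text
time: 3.2
position: [0.5371, 0.3366, 0.2199]
tool_rot: [-0.072, 1.57, 0.07]
ft_force: [0.2, -0.7, -0.7]
grip_width: 0.726
[ 0.05  0.41 -0.85  1.47  0.31  1.4  -0.73] 0.007168179736235278
[ 407  103  134  147 4441] [489.3 197.9] [[0.777 0.348 0.019]] ((0.7659254670143127, 0.36755597591400146), (0.15868231654167175, 0.1653941571712494), 5.1793999671936035)
[157 144  11  86 203] [162.2 187.3] [[0.4044 0.3266 0.019 ]] ((0.4046383798122406, 0.325775682926178), (0.0997515544295311, 0.00487865274772048), 85.3628921508789)
[188 171  27  40 513] [202.5 182.1] [[0.4498 0.3367 0.019 ]] ((0.44844406843185425, 0.32687926292419434), (0.02941230870783329, 0.0446966215968132), 2.3048839569091797)
[327 175  40  28 229] [343.1 195.3] [[0.6102 0.3359 0.019 ]] ((0.6119338274002075, 0.3339637219905853), (0.0342632457613945, 0.03874972462654114), 46.502037048339844)
[263 177  34  16 296] [278.4 185.4] [[0.5356 0.3406 0.019 ]] ((0.5355193614959717, 0.34006035327911377), (0.01446495484560728, 0.03780965134501457), 81.02974700927734)
[  0 233  17  17 238] [  6.6 241.6] [[0.2208 0.2444 0.019 ]] ((0.22040925920009613, 0.24512574076652527), (0.01909334771335125, 0.02002590335905552), 5.1794023513793945)
[544 233  16  17 222] [552.8 241.7] [[0.8649 0.3027 0.019 ]] ((0.8651220798492432, 0.3035465180873871), (0.017832612618803978, 0.019988054409623146), 5.179409503936768)
[  20  234  134   16 1806] [ 92.4 241.8] [[0.3221 0.2534 0.019 ]] ((0.3138977885246277, 0.25297731161117554), (0.15899185836315155, 0.018785646185278893), 5.179398059844971)
[197 237  25  13 243] [209.1 243.9] [[0.4599 0.2633 0.019 ]] ((0.45957255363464355, 0.26430976390838623), (0.029052412137389183, 0.015056636184453964), 5.1792731285095215)
```

View pics/w2.png

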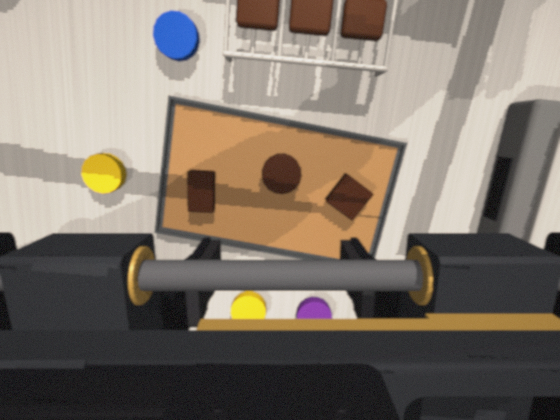

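The wrist view shows the round biscuit at about (281,173), the oblong at (201,191) and the square at (349,196). The mask was too strict, so I'll redo the fit.

Run:
```python
from h import *
import pickle
s=pickle.load(open('s2.pkl','rb'));t=cv2.imread('pics/w2.png')
print(t[173,281],t[185,281],t[160,281],t[140,281],t[196,310])
for th in (80,95,110):
    m=(t[:,:,2]<th).astype(np.uint8);m[235:]=0;m[:,:175]=0;m[:,380:]=0;m[:130]=0
    n,l,st,c=cv2.connectedComponentsWithStats(m)
    for i in range(1,n):
        if st[i,4]>300: print(th,st[i],c[i].round(1),rays('wrist',c[i],.019,s).round(4)[0,:2],np.round(cv2.minEnclosingCircle(rays('wrist',np.argwhere(l==i)[:,::-1],.019,s)[:,:2].astype(np.float32))[1],4))
```

```text
[30 45 75] [27 37 57] [40 55 81] [ 93 141 187] [ 97 151 205]
80 [263 158  37  36 861] [280.7 177.4] [0.5374 0.3499] 0.0214
80 [ 188  171   27   41 1053] [201.1 190.6] [0.4485 0.3267] 0.0264
80 [326 174  42  31 408] [344.5 194. ] [0.6115 0.3375] 0.024
95 [311 130  69  14 301] [349.6 135.3] [0.608  0.4026] 0.0382
95 [ 262  155   39   39 1189] [281.  174.1] [0.5373 0.3537] 0.0223
95 [ 187  170   29   43 1122] [200.9 190.9] [0.4483 0.3263] 0.0272
95 [ 326  174   46   45 1128] [348.1 196.4] [0.6161 0.3351] 0.0264
110 [308 130  72  14 367] [349.3 135.4] [0.6078 0.4026] 0.0398
110 [ 262  154   39   41 1263] [280.9 174. ] [0.5372 0.3537] 0.0231
110 [ 186  170   30   44 1185] [200.9 191.1] [0.4482 0.3261] 0.0277
110 [ 326  174   46   46 1191] [348.2 196.6] [0.6162 0.3349] 0.027
```

Biscuit centre after correcting for the visible side wall: wrist (0.537, 0.3527), and the top view corrected the same way gives about (0.5355, 0.3527). The radius of 23 mm is right. Descending.

```bash
python3 -m pendant '[{"travel":[0.04,0.008,0.001],"twist":0},{"travel":[0.08,0.016,0.001],"twist":0},{"travel":[0.12,0.016,0.001],"twist":0},{"travel":[0.16,0.016,0.001],"twist":0},{"travel":[0.16,0.016,0.001],"twist":0},{"travel":[0.16,0.016,0.001],"twist":0}]'
python3 - <<'E'
from h import *
s=ctrl.get_state();print(R.from_rotvec(s['tool_rot']).as_matrix().round(4))
print(tool(np.array([.537,.3527,.012])-s['position'],s))
im=ctrl.get_image('wrist');cv2.imwrite('pics/w3.png',im[:,:,::-1])
E
```

```text
time: 4.0
position: [0.538, 0.3529, 0.0622]
tool_rot: [-0.07, 1.568, 0.07]
ft_force: [0.1, 0.2, 0.7]
grip_width: 0.724
[[ 1.90e-03 -8.94e-02  9.96e-01]
 [ 2.00e-04  9.96e-01  8.94e-02]
 [-1.00e+00  1.00e-04  1.90e-03]]
[ 0.05015444 -0.00016017 -0.00106743]
```

View pics/w3.png

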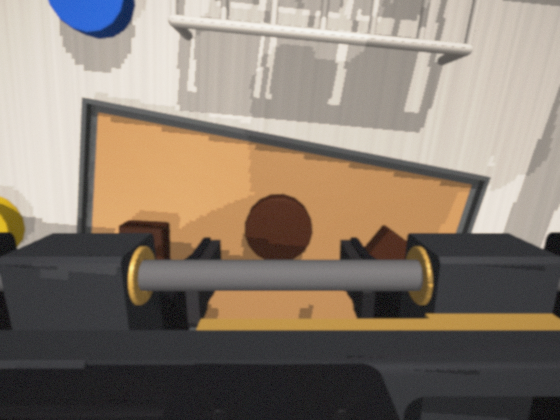

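Run:
```python
from h import *
s=ctrl.get_state();t=cv2.imread('pics/w3.png')
m=(t[:,:,2]<125).astype(np.uint8);m[258:]=0;m[:,:235]=0;m[:,325:]=0;m[:180]=0
n,l,st,c=cv2.connectedComponentsWithStats(m);i=1+st[1:,4].argmax();print(st[i])
for r in range(200,258,6):
    x=np.where(l[r]==i)[0];a=rays('wrist',[[x[0]-.5,r],[x[-1]+.5,r]],.019,s);print(r,x[0],x[-1],a[:,:2].round(4).tolist())
e=[]
for r in range(212,258):
    x=np.where(l[r]==i)[0];e+=[[x[0]-.5,r],[x[-1]+.5,r]]
P=rays('wrist',e,.019,s)[:,:2];A=np.c_[2*P,np.ones(len(P))];q=np.linalg.lstsq(A,(P**2).sum(1),rcond=None)[0];print(q[:2],np.sqrt(q[2]+q[0]**2+q[1]**2))
```

```text
[ 244  194   68   64 3525]
200 259 297 [[0.5232, 0.3738], [0.5485, 0.376]]
206 253 303 [[0.5196, 0.3694], [0.5528, 0.3724]]
212 250 306 [[0.5179, 0.3652], [0.5552, 0.3685]]
218 247 309 [[0.5162, 0.361], [0.5576, 0.3646]]
224 245 310 [[0.5152, 0.3567], [0.5588, 0.3606]]
230 245 311 [[0.5154, 0.3526], [0.5599, 0.3565]]
236 245 310 [[0.5157, 0.3484], [0.5597, 0.3523]]
242 246 308 [[0.5166, 0.3442], [0.5588, 0.3479]]
248 250 305 [[0.5196, 0.3402], [0.5573, 0.3435]]
254 255 300 [[0.5233, 0.3362], [0.5544, 0.3389]]
[0.53751258 0.35394076] 0.022581789713780154
```

A fit to the lower arc gives the biscuit centre at (0.5375, 0.354), about 1 mm from my earlier value. I'll go down with a 1 mm correction and close at about 12 N.

```bash
python3 -m pendant '[{"travel":[0.02,0.001,-0.0005],"twist":0},{"travel":[0.04,0.001,-0.0005],"twist":0},{"travel":[0.05,0.001,-0.0005],"twist":0},{"travel":[0.05,0.001,-0.0005],"twist":0},{"travel":[0.05,0.001,-0.0005],"twist":0}]'; python3 -m pendant '[{"travel":[0,0,0],"twist":0},{"travel":[0,0,0],"twist":0},{"travel":[0,0,0],"twist":0},{"travel":[0,0,0],"twist":0},{"travel":[0,0,0],"twist":0},{"travel":[0,0,0],"twist":0}]' -1 12
```

```text
time: 4.68
position: [0.5378, 0.3548, 0.0129]
tool_rot: [-0.07, 1.567, 0.071]
ft_force: [0.1, -0.2, 0.3]
grip_width: 0.726
time: 5.42
position: [0.538, 0.3549, 0.0133]
tool_rot: [-0.069, 1.566, 0.072]
ft_force: [-0.4, -0.3, 2.6]
grip_width: 0.52
```

Width 0.52 corresponds to 45 mm, so the biscuit is gripped. The TCP is 10.3 mm above the biscuit's underside. Lifting.

```bash
python3 -m pendant '[{"travel":[-0.02,0,0],"twist":0},{"travel":[-0.06,0,0],"twist":0},{"travel":[-0.11,0,0],"twist":0},{"travel":[-0.15,0,0],"twist":0},{"travel":[-0.15,0,0],"twist":0},{"travel":[-0.15,0,0],"twist":0}]'
python3 - <<'E'
from h import *
s=ctrl.get_state();print(R.from_rotvec(s['tool_rot']).as_matrix().round(4))
print(tool(np.array([.5655,.0101,.163])-s['position'],s), s['position'])
im=ctrl.get_image('side');cv2.imwrite('pics/s4.png',im[100:,:,::-1])
im=ctrl.get_image('wrist');cv2.imwrite('pics/w4.png',im[:,:,::-1])
E
```

```text
time: 6.18
position: [0.5373, 0.3544, 0.1634]
tool_rot: [-0.07, 1.566, 0.071]
ft_force: [0.1, 0.1, -0.9]
grip_width: 0.52
[[ 3.50e-03 -8.98e-02  9.96e-01]
 [ 1.00e-03  9.96e-01  8.98e-02]
 [-1.00e+00  6.00e-04  3.60e-03]]
[ 1.35868647e-04 -3.45399570e-01 -2.79287732e-03] [0.53728005 0.35435598 0.16336642]
```

View pics/s4.png

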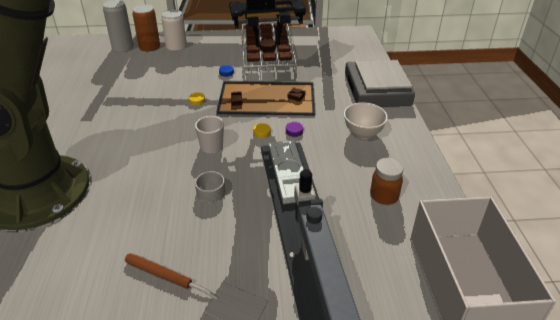

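View pics/w4.png

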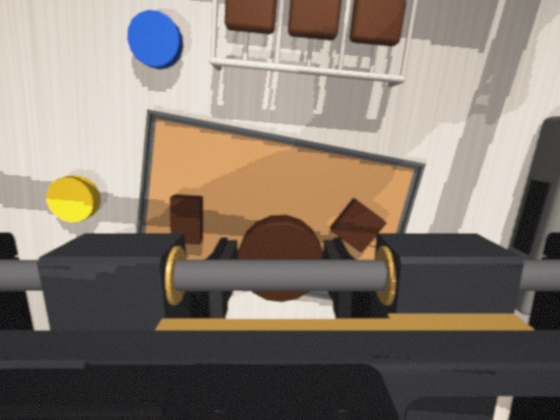

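The lift worked. The biscuit is centred between the pads at about (280,257), and the other two are still on the tray. Now its offset in the hand.

Run:
```python
from h import *
t=cv2.imread('pics/w4.png');c=ctrl.camera_model('wrist');T=c['T_tool_cam']
def hit(uv,x):
    d=T[:3,:3]@np.array([(uv[0]-c['K'][0,2])/c['K'][0,0],(uv[1]-c['K'][1,2])/c['K'][1,1],1]);o=T[:3,3];return (o+d*(x-o[0])/d[0])[1:]
for u in (265,273,281,289,297):
    col=t[205:310,u,2].astype(float);d=np.diff(col);a=205.5+d[:20].argmin();b=205.5+85+d[85:].argmax();print(u,a,b,hit((u,a),.0103).round(4),hit((u,b),-.0057).round(4))
print(t[208:222,281,2],t[290:306,281,2])
for r in (245,250,255):
    print(r,t[r,228:250,2],t[r,312:334,2])
```

```text
265 217.5 298.5 [ 0.0189 -0.0074] [-0.0216 -0.0072]
273 214.5 300.5 [ 0.0206 -0.003 ] [-0.0228 -0.0029]
281 214.5 301.5 [0.0206 0.0014] [-0.0234  0.0014]
289 215.5 300.5 [0.0201 0.0058] [-0.0228  0.0057]
297 217.5 298.5 [0.0189 0.0103] [-0.0217  0.0099]
[192 192 194 193 192 180 153 108  76  69  69  71  72  81] [ 72  78  79  80  78  79  79  78  79  78  89 129 190 226 233 234]
245 [ 51  49  50  47  46  50  45  46  75 121 150 146 108  81  73  76  80  83
  79  78  80  80] [ 81  81  81  82  81  83  80  81 114 146 149 121  77  46  46  44  47  48
  48  47  48  46]
250 [51 51 47 50 48 39 36 35 42 61 68 71 75 78 80 79 80 77 78 79 76 77] [77 80 78 81 81 80 84 81 79 76 80 78 52 36 29 41 44 49 47 48 49 51]
255 [46 47 49 41 35 25 34 36 36 52 64 74 77 75 81 78 80 79 79 79 80 77] [80 83 81 81 78 79 82 76 77 67 54 41 29 34 25 32 34 39 47 46 47 42]
```

The biscuit's centre sits about 1 mm toward tool -y, which agrees with the grasp measurement, so I'm aiming the TCP 1 mm past the die centre.

```bash
python3 -m pendant '[{"travel":[0,-0.05,0],"twist":0},{"travel":[0,-0.1,-0.001],"twist":0},{"travel":[0,-0.15,-0.001],"twist":0},{"travel":[0,-0.2,-0.002],"twist":0},{"travel":[0,-0.25,-0.002],"twist":0},{"travel":[0,-0.3,-0.003],"twist":0},{"travel":[0,-0.335,-0.003],"twist":0},{"travel":[0,-0.344,-0.003],"twist":0},{"travel":[0,-0.344,-0.003],"twist":0},{"travel":[0,-0.344,-0.003],"twist":0}]'
python3 - <<'E'
from h import *
s=ctrl.get_state();M=R.from_rotvec(s['tool_rot']).as_matrix();print(M.round(4))
print(tool(np.array([.5655,.0101,.05])+M[:,1]*.001-s['position'],s), s['position'])
E
```

```text
time: 7.52
position: [0.5644, 0.0135, 0.1619]
tool_rot: [-0.072, 1.568, 0.074]
ft_force: [-0.5, -0.5, -0.7]
grip_width: 0.52
[[ 0.0012 -0.0928  0.9957]
 [ 0.0013  0.9957  0.0928]
 [-1.      0.0012  0.0013]]
[ 0.11187422 -0.00263415  0.00058799] [0.564441   0.01351669 0.1618776 ]
```

Now down to about 50 mm, then re-check the position.

```bash
python3 -m pendant '[{"travel":[0.04,-0.0015,0.0005],"twist":-0.005},{"travel":[0.08,-0.0025,0.0005],"twist":-0.005},{"travel":[0.107,-0.0025,0.0005],"twist":-0.005},{"travel":[0.107,-0.0025,0.0005],"twist":-0.005},{"travel":[0.107,-0.0025,0.0005],"twist":-0.005}]'
python3 - <<'E'
from h import *
s=ctrl.get_state();M=R.from_rotvec(s['tool_rot']).as_matrix();print(M.round(4))
print(tool(np.array([.5655,.0101,.0315])+M[:,1]*.001-s['position'],s), s['position'])
im=ctrl.get_image('wrist');cv2.imwrite('pics/w5.png',im[:,:,::-1])
E
```

```text
time: 8.15
position: [0.5661, 0.0125, 0.0561]
tool_rot: [-0.077, 1.566, 0.079]
ft_force: [0.1, 0.1, -0.7]
grip_width: 0.523
[[ 0.0029 -0.0994  0.995 ]
 [ 0.0018  0.995   0.0994]
 [-1.      0.0015  0.0031]]
[ 0.0246156  -0.00137689 -0.00095361] [0.56613998 0.0125164  0.05612191]
```

View pics/w5.png

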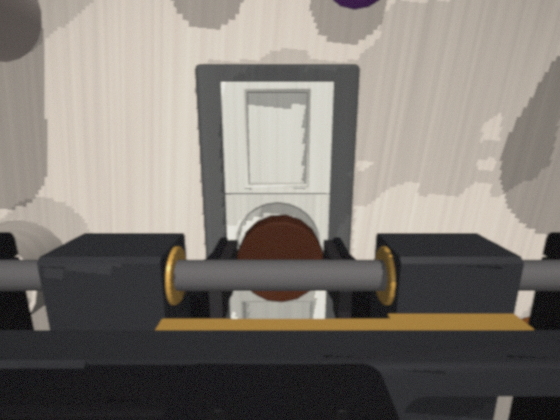

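Run:
```python
from h import *
s=ctrl.get_state();M=R.from_rotvec(s['tool_rot']).as_matrix()
t=cv2.imread('pics/w5.png');g=cv2.cvtColor(t,cv2.COLOR_BGR2GRAY).astype(float)
col=g[80:215,232:325].mean(1);d=np.diff(col);print([(80+i,int(v)) for i,v in enumerate(col) if 185<=80+i<=200]);
i=185-80+col[105:120].argmin();print('seam',80+i)
for r in (195,205,215):
    x=g[r-2:r+3].mean(0);d=np.diff(x);l=205.5+d[205:245].argmax();rr=310.5+d[310:350].argmin();p=rays('wrist',[[l,r],[rr,r]],.028,s)[:,:2];print(r,l,rr,p.round(4).tolist(),p.mean(0).round(4),np.linalg.norm(p[1]-p[0]))
sm=rays('wrist',[(224+333)/2,80+i],.028,s)[0];yd=np.array([-.0985,.9951]);print('seam',sm,'centre',sm[:2]-.0315*yd)
e=80.5+np.diff(col)[:8].argmax();f=rays('wrist',[277.5,e],.028,s)[0];print(e,'far edge->centre',f[:2]-.094*yd)
```

```text
[(185, 210), (186, 210), (187, 207), (188, 204), (189, 207), (190, 209), (191, 206), (192, 189), (193, 166), (194, 179), (195, 197), (196, 202), (197, 203), (198, 203), (199, 203), (200, 203)]
seam 193
195 224.5 329.5 [[0.5315, 0.0369], [0.5943, 0.043]] [0.5629 0.0399] 0.06306042318530665
205 225.5 329.5 [[0.5325, 0.0308], [0.5951, 0.0369]] [0.5638 0.0338] 0.062939256829395
215 225.5 328.5 [[0.5329, 0.0245], [0.5954, 0.0306]] [0.5641 0.0276] 0.06281472149310395
seam [0.56367849 0.04125001 0.028     ] centre [0.56678124 0.00990436]
81.5 far edge->centre [0.56628172 0.0100565 ]
```

The close view gives the die centre as (0.566, 0.010), which agrees. I'll correct by -1.4 mm and lower slowly.

```bash
python3 -m pendant '[{"travel":[0.006,-0.0014,-0.0004],"twist":0},{"travel":[0.012,-0.0014,-0.0004],"twist":0},{"travel":[0.012,-0.0014,-0.0004],"twist":0},{"travel":[0.015,-0.0014,-0.0004],"twist":0},{"travel":[0.018,-0.0014,-0.0004],"twist":0},{"travel":[0.021,-0.0014,-0.0004],"twist":0},{"travel":[0.0235,-0.0014,-0.0004],"twist":0},{"travel":[0.0235,-0.0014,-0.0004],"twist":0},{"travel":[0.0235,-0.0014,-0.0004],"twist":0}]'
```

```text
time: 9.32
position: [0.5664, 0.0108, 0.033]
tool_rot: [-0.077, 1.565, 0.079]
ft_force: [-0.7, -0.3, -0.9]
grip_width: 0.52
```

No contact force, and the underside is about 5 mm inside the cavity. I'll lower the last 1.5 mm and open slightly.

```bash
python3 -m pendant '[{"travel":[0.001,0,0],"twist":0},{"travel":[0.0015,0,0],"twist":0},{"travel":[0.0015,0,0],"twist":0}]'; python3 -m pendant '[{"travel":[0,0,0],"twist":0},{"travel":[0,0,0],"twist":0},{"travel":[0,0,0],"twist":0},{"travel":[0,0,0],"twist":0}]' 0.35
python3 - <<'E'
from h import *
im=ctrl.get_image('wrist');cv2.imwrite('pics/w6.png',im[:,:,::-1])
E
```

```text
time: 9.7
position: [0.5663, 0.0108, 0.0315]
tool_rot: [-0.077, 1.566, 0.079]
ft_force: [-0.3, 0.5, -0.5]
grip_width: 0.518
time: 10.2
position: [0.5664, 0.0108, 0.0315]
tool_rot: [-0.077, 1.565, 0.079]
ft_force: [-0.5, -0.0, 0.8]
grip_width: 0.67
```

View pics/w6.png

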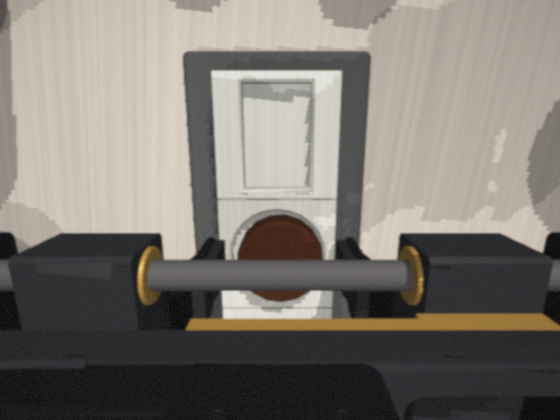

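The biscuit lies in the cavity with an even gap around it. I'll raise the arm and check.

```bash
python3 -m pendant '[{"travel":[-0.01,0,0],"twist":0},{"travel":[-0.03,0,0],"twist":0},{"travel":[-0.07,0,0],"twist":0},{"travel":[-0.12,0,0],"twist":0},{"travel":[-0.17,0,0],"twist":0},{"travel":[-0.2,0,0],"twist":0},{"travel":[-0.2,0,0],"twist":0},{"travel":[-0.2,0,0],"twist":0}]'
python3 - <<'E'
from h import *
s=ctrl.get_state();im=ctrl.get_image('wrist');t=im[:,:,::-1].copy();cv2.imwrite('pics/w7.png',t)
m=(t[:,:,2]<110).astype(np.uint8);m[:150]=0;m[235:]=0;m[:,:256]=0;m[:,306:]=0
n,l,st,c=cv2.connectedComponentsWithStats(m);i=1+st[1:,4].argmax();print(st[i],c[i])
hull=np.argwhere(l==i)[:,::-1]
for z in(.037,.033,.029):print(z,rays('wrist',c[i],z,s),cv2.minEnclosingCircle(rays('wrist',hull,z,s)[:,:2].astype(np.float32)))
M=R.from_rotvec(s['tool_rot']).as_matrix();print(s['position'],M[:,1:].round(3).tolist())
cv2.imwrite('pics/w7c.png',cv2.resize(t[90:265,220:340],None,fx=4,fy=3.4,interpolation=cv2.INTER_CUBIC)[:600])
E
```

```text
time: 11.25
position: [0.5652, 0.0105, 0.2315]
tool_rot: [-0.077, 1.566, 0.079]
ft_force: [-1.0, 0.9, -0.4]
grip_width: 0.675
[ 261  170   40   41 1293] [280.30549111 190.12993039]
0.037 [[0.56705794 0.01095534 0.037     ]] ((0.5661442279815674, 0.011039800941944122), 0.023870715871453285)
0.033 [[0.56714868 0.01022159 0.033     ]] ((0.5662246942520142, 0.010307010263204575), 0.024136725813150406)
0.029 [[0.56723941 0.00948784 0.029     ]] ((0.5663052201271057, 0.009574179537594318), 0.024402707815170288)
[0.56521274 0.01052484 0.23152771] [[-0.099, 0.995], [0.995, 0.099], [0.001, 0.004]]
```

View pics/w7c.png

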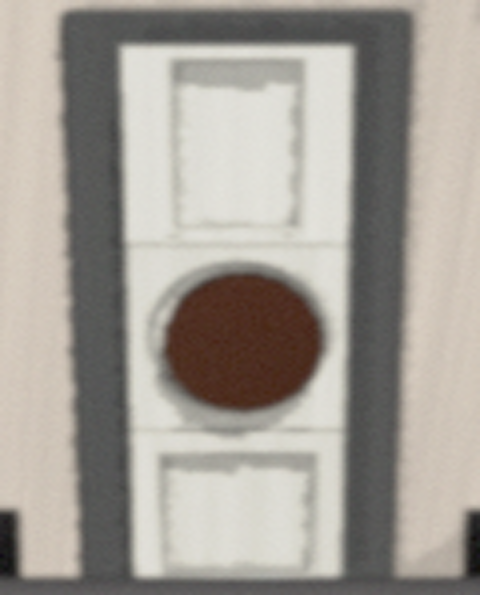

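The biscuit is seated, about 1 mm off centre (limit 4 mm), within the 2 mm of play. I'll predict the button and handle positions and check them against both fixed views.

Run:
```python
from h import *
c=np.array([.566,.010]);yd=np.array([-.0985,.9951]);o=c-.158*yd;b=o-.073*yd;print('origin',o,'button',b)
for n in ('top','side'):
    im=ctrl.get_image(n)[:,:,::-1].copy()
    for p,z,col in ((b,.126,(0,0,255)),(o,.152,(0,255,0)),(o,.11,(255,0,0)),(c,.037,(255,0,255))):
        u=both(n,[p[0],p[1],z])[0];print(n,u.round(1));cv2.circle(im,tuple(u.round().astype(int)),1,col,-1)
    u=both(n,[b[0],b[1],.126])[0].astype(int);x0=max(u[0]-100,0);y0=max(u[1]-70,0)
    cv2.imwrite(f'pics/p_{n}.png',cv2.resize(im[y0:y0+140,x0:x0+180],None,fx=4,fy=4,interpolation=cv2.INTER_NEAREST))
```

```text
origin [ 0.581563  -0.1472258] button [ 0.5887535 -0.2198681]
top [415.2 189.1]
top [386.4 191.3]
top [382.6 195.9]
top [313.6 213.7]
side [314.2 311.6]
side [305.7 273. ]
side [304.9 289.2]
side [288.5 263.5]
```

View pics/p_top.png

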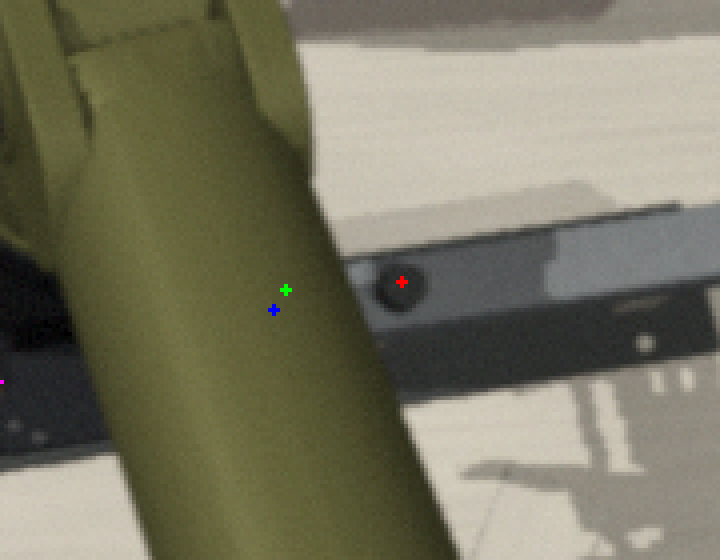

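View pics/p_side.png

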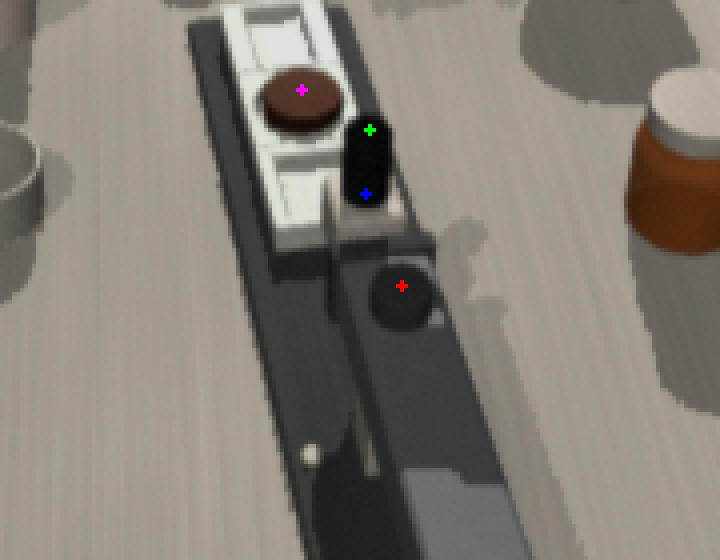

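The predicted points land on the button (415,189 top; 314,312 side) and on the handle axis in the side view. Moving above the button with the fingers shut.

```bash
python3 -m pendant '[{"travel":[0,-0.05,0],"twist":0},{"travel":[0,-0.1,0],"twist":0},{"travel":[0,-0.15,0.001],"twist":0},{"travel":[0,-0.2,0.001],"twist":0},{"travel":[0.03,-0.2316,0.001],"twist":0},{"travel":[0.065,-0.2316,0.001],"twist":0},{"travel":[0.085,-0.2316,0.001],"twist":0},{"travel":[0.085,-0.2316,0.001],"twist":0},{"travel":[0.085,-0.2316,0.001],"twist":0}]' -1 15
python3 - <<'E'
from h import *
s=ctrl.get_state();M=R.from_rotvec(s['tool_rot']).as_matrix();print(M.round(4),s['joint_positions'].round(2))
print(tool(np.array([.5888,-.2199,.126])-s['position'],s))
im=ctrl.get_image('side');cv2.imwrite('pics/s8.png',cv2.resize(im[200:400,200:400,::-1],None,fx=3,fy=3))
E
```

```text
time: 12.52
position: [0.5898, -0.2192, 0.1463]
tool_rot: [-0.078, 1.566, 0.08]
ft_force: [-0.5, 0.8, 0.0]
grip_width: 0.004
[[ 3.400e-03 -1.003e-01  9.950e-01]
 [ 1.200e-03  9.950e-01  1.002e-01]
 [-1.000e+00  9.000e-04  3.500e-03]] [ 0.82  0.39 -0.64  1.59  0.24  1.24  0.24]
[ 0.0202761  -0.0006225  -0.00116386]
```

View pics/s8.png

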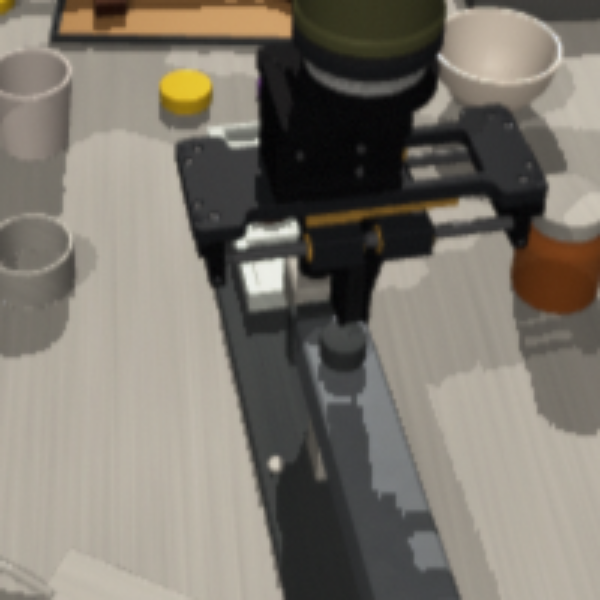

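The shut fingers stand over the cap. Pressing in steps.

```bash
python3 -m pendant '[{"travel":[0.015,-0.0005,-0.001],"twist":0},{"travel":[0.02,-0.0005,-0.001],"twist":0},{"travel":[0.024,-0.0005,-0.001],"twist":0},{"travel":[0.0275,-0.0005,-0.001],"twist":0},{"travel":[0.0275,-0.0005,-0.001],"twist":0}]'; python3 -m pendant '[{"travel":[0.001,0,0],"twist":0},{"travel":[0.002,0,0],"twist":0},{"travel":[0.002,0,0],"twist":0}]'
```

```text
time: 13.2
position: [0.5892, -0.22, 0.1188]
tool_rot: [-0.078, 1.565, 0.079]
ft_force: [0.9, 0.9, -0.3]
grip_width: -0.001
time: 13.58
position: [0.5895, -0.22, 0.117]
tool_rot: [-0.078, 1.565, 0.079]
ft_force: [-0.0, 0.5, 2.1]
grip_width: 0.006
```

```bash
python3 -m pendant '[{"travel":[0.001,0,0],"twist":0},{"travel":[0.0015,0,0],"twist":0},{"travel":[0.0015,0,0],"twist":0}]';  python3 -m pendant '[{"travel":[0.001,0,0],"twist":0},{"travel":[0.0015,0,0],"twist":0},{"travel":[0.0015,0,0],"twist":0}]'
```

```text
time: 13.95
position: [0.5896, -0.22, 0.1164]
tool_rot: [-0.079, 1.564, 0.079]
ft_force: [-2.8, 0.6, 6.3]
grip_width: 0.006
time: 14.32
position: [0.5897, -0.2201, 0.1164]
tool_rot: [-0.079, 1.564, 0.078]
ft_force: [-4.0, 0.2, 9.6]
grip_width: 0.007
```

The force rose from 2 to 9.6 N with z staying at 116.4 mm, so the button is on its stop. I'll lift, open, and look.

```bash
python3 -m pendant '[{"travel":[-0.02,0,0],"twist":0},{"travel":[-0.05,0,0],"twist":0},{"travel":[-0.08,0,0],"twist":0},{"travel":[-0.08,0,0],"twist":0},{"travel":[-0.08,0,0],"twist":0}]'
python3 - <<'E'
from h import *
s=ctrl.get_state();M=R.from_rotvec(s['tool_rot']).as_matrix();print(M.round(4))
print(tool(np.array([.5816,-.1472,.1965])-s['position'],s))
im=ctrl.get_image('side');cv2.imwrite('pics/s9.png',cv2.resize(im[220:380,220:380,::-1],None,fx=3.7,fy=3.7))
E
```

```text
time: 14.95
position: [0.5891, -0.22, 0.1961]
tool_rot: [-0.079, 1.565, 0.078]
ft_force: [0.1, 0.1, -0.5]
grip_width: 0.004
[[ 4.800e-03 -1.001e-01  9.950e-01]
 [-5.000e-04  9.950e-01  1.001e-01]
 [-1.000e+00 -1.000e-03  4.700e-03]]
[-0.00050093  0.0731985  -0.00013516]
```

View pics/s9.png

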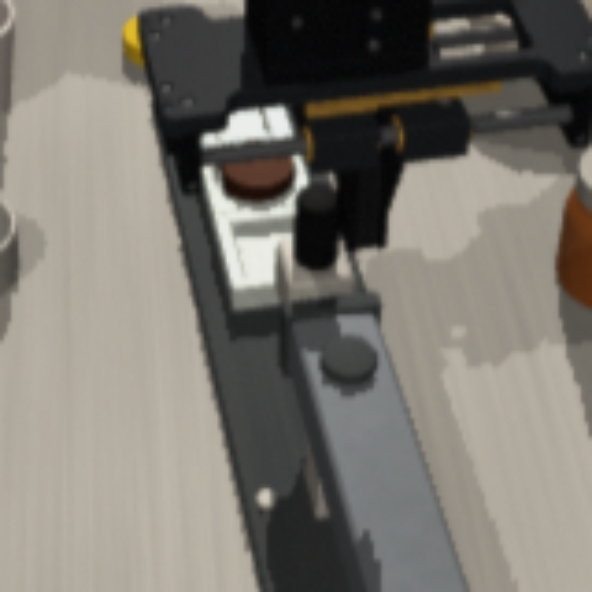

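The button is down, nearly flush, and the boom is still parked. Moving over the handle with the fingers open, then descending.

```bash
python3 -m pendant '[{"travel":[0,0.02,0],"twist":0},{"travel":[0,0.05,0],"twist":0},{"travel":[0,0.073,0],"twist":0},{"travel":[0,0.073,0],"twist":0},{"travel":[0,0.073,0],"twist":0},{"travel":[0,0.073,0],"twist":0}]' 0.4
python3 - <<'E'
from h import *
s=ctrl.get_state()
print(tool(np.array([.5816,-.1472,.117])-s['position'],s))
im=ctrl.get_image('wrist');cv2.imwrite('pics/w10.png',im[:,:,::-1])
im=ctrl.get_image('side');cv2.imwrite('pics/s10.png',cv2.resize(im[220:380,220:380,::-1],None,fx=3.7,fy=3.7))
E
```

```text
time: 15.75
position: [0.5813, -0.149, 0.1952]
tool_rot: [-0.077, 1.566, 0.076]
ft_force: [-0.2, -0.2, 0.3]
grip_width: 0.603
[0.07821518 0.00177811 0.0002043 ]
```

View pics/w10.png

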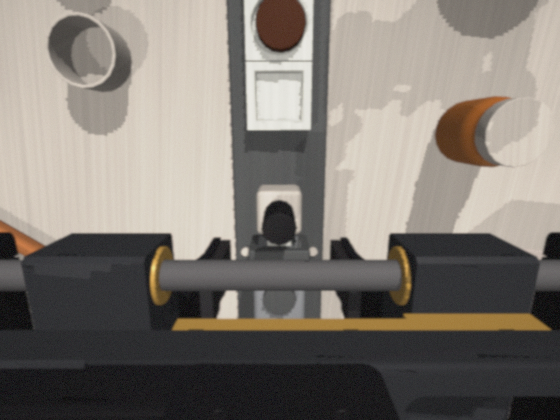

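View pics/s10.png

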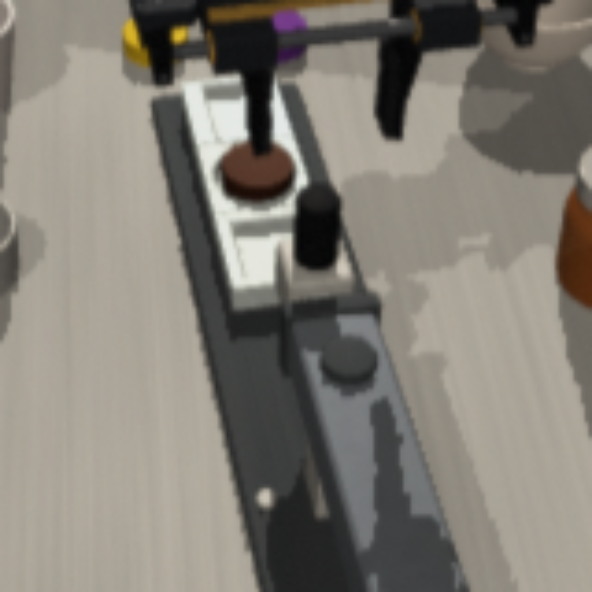

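The handle, at (279,220) in the wrist view, is centred between the fingers. Descending and gripping.

```bash
python3 -m pendant '[{"travel":[0.03,0.0018,0],"twist":0},{"travel":[0.06,0.0018,0],"twist":0},{"travel":[0.078,0.0018,0],"twist":0},{"travel":[0.078,0.0018,0],"twist":0},{"travel":[0.078,0.0018,0],"twist":0}]'; python3 -m pendant '[{"travel":[0,0,0],"twist":0},{"travel":[0,0,0],"twist":0},{"travel":[0,0,0],"twist":0},{"travel":[0,0,0],"twist":0},{"travel":[0,0,0],"twist":0},{"travel":[0,0,0],"twist":0}]' -1 40
python3 - <<'E'
from h import *
s=ctrl.get_state();M=R.from_rotvec(s['tool_rot']).as_matrix();print(s['position'],M.round(4),tool(.158*np.array([-.0985,.9951,0]),s),np.array(s['ft_force']))
E
```

```text
time: 16.48
position: [0.5823, -0.147, 0.1183]
tool_rot: [-0.078, 1.564, 0.077]
ft_force: [-0.1, 0.7, 1.6]
grip_width: 0.701
time: 17.23
position: [0.5805, -0.1471, 0.1182]
tool_rot: [-0.077, 1.568, 0.076]
ft_force: [-4.4, 0.4, 4.5]
grip_width: 0.263
[ 0.58053922 -0.14714678  0.11822797] [[ 1.300e-03 -9.780e-02  9.952e-01]
 [-7.000e-04  9.952e-01  9.780e-02]
 [-1.000e+00 -8.000e-04  1.200e-03]] [-1.25086755e-04  1.57994083e-01 -1.14755791e-04] [-4.44380611  0.42373025  4.49659641]
```

The width of 23 mm fits the handle. Pulling along the boom by 158 mm.

```bash
python3 -m pendant '[{"travel":[0,0.01,0],"twist":0},{"travel":[0,0.03,0],"twist":0},{"travel":[0,0.05,0],"twist":0},{"travel":[0,0.07,0],"twist":0},{"travel":[0,0.09,0],"twist":0},{"travel":[0,0.11,0],"twist":0},{"travel":[0,0.13,0],"twist":0},{"travel":[0,0.148,0],"twist":0},{"travel":[0,0.157,0],"twist":0},{"travel":[0,0.158,0],"twist":0}]'
python3 -m pendant '[{"travel":[0,0,0],"twist":0}]'
python3 - <<'E'
from h import *
s=ctrl.get_state();yd=np.array([-.0985,.9951]);print((s['position'][:2]-[.5805,-.1471])@yd, s['position']-[.566,.010,0],np.array(s['ft_force']),s['grip_width'])
for n in('side','top','wrist'):
    im=ctrl.get_image(n)[:,:,::-1];cv2.imwrite(f'pics/{n}11.png',im)
t=cv2.imread('pics/side11.png');cv2.imwrite('pics/s11.png',cv2.resize(t[200:370,210:370],None,fx=3.5,fy=3.5))
t=cv2.imread('pics/top11.png');cv2.imwrite('pics/t11.png',cv2.resize(t[160:260,270:450],None,fx=4,fy=4))
E
```

```text
time: 18.48
position: [0.5648, 0.0102, 0.1182]
tool_rot: [-0.079, 1.569, 0.076]
ft_force: [-1.2, -3.9, 2.8]
grip_width: 0.264
time: 18.6
position: [0.5648, 0.0095, 0.1183]
tool_rot: [-0.079, 1.569, 0.075]
ft_force: [-0.5, -4.2, 1.4]
grip_width: 0.264
0.15741835522025358 [-0.00115199 -0.00045581  0.11825254] [-0.53625822 -4.20878273  1.36477842] 0.2641258898586607
```

View pics/s11.png

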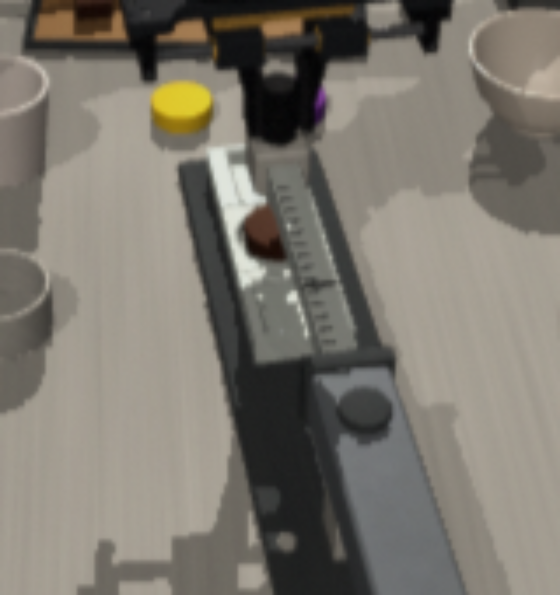

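View pics/t11.png

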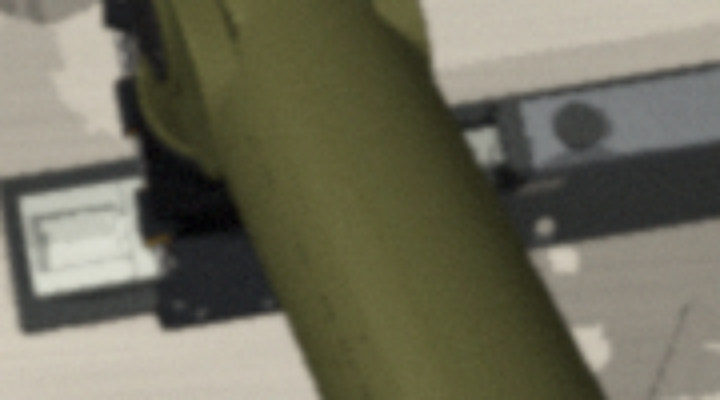

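View pics/wrist11.png

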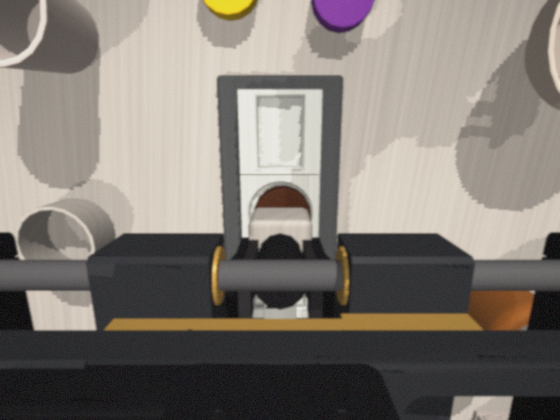

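The side view shows the boom drawn out over the round die, with one long mark at crop (318,283) and another at the housing's edge. The wrist view shows the head's front edge at about row 208. I'll measure the extension two ways.

Run:
```python
from h import *
s=ctrl.get_state();yd=np.array([-.0985,.9951]);o=np.array([.566,.010])-.158*yd
# side: long mark 0.095
t=cv2.imread('pics/side11.png')
for e in (.150,.154,.158,.162):
    p=o+(-.03+e-.095)*yd;u=both('side',[*p,.101])[0];print(e,u.round(1),'crop',((u-[210,200])*3.5).round())
print('front edge',((both('side',[*(o-.03*yd),.101])[0]-[210,200])*3.5).round())
w=cv2.imread('pics/wrist11.png');g=cv2.cvtColor(w,cv2.COLOR_BGR2GRAY).astype(float)
print(g[195:240,262:300].mean(1).round(0)); print('seam',165+g[165:185,245:315].mean(1).argmin())
for r in (206,208,210,212):
    p=rays('wrist',[281,r],.110,s)[0];print(r,'head front y->ext',(p[:2]-o)@yd-.018)
for r in (174,):
    p=rays('wrist',[281,r],.028,s)[0];print('seam station y (189.5)',(p[:2]-o)@yd)
cv2.imwrite('pics/w11c.png',cv2.resize(w[160:330,210:350],None,fx=4,fy=3.5,interpolation=cv2.INTER_CUBIC))
cv2.imwrite('pics/s11c.png',cv2.resize(t[240:310,270:330],None,fx=8,fy=8,interpolation=cv2.INTER_CUBIC))
```

```text
0.15 [301.9 283.6] crop [322. 292.]
0.154 [301.5 282.2] crop [320. 288.]
0.158 [301.1 280.8] crop [319. 283.]
0.162 [300.6 279.4] crop [317. 278.]
front edge [344. 363.]
[ 56.  55.  55.  55.  55.  54.  54.  55.  55.  55.  55.  67. 103. 142.
 158. 161. 162. 163. 164. 164. 165. 166. 168. 172. 182. 196. 209. 216.
 216. 212. 208. 203. 198. 196. 195. 195. 194. 191. 180. 159. 131. 107.
  92.  81.  73.]
seam 174
206 head front y->ext 0.16553920245867218
208 head front y->ext 0.164424621350204
210 head front y->ext 0.16330656476459932
212 head front y->ext 0.16218501642067018
seam station y (189.5) 0.18967924432874972
```

View pics/w11c.png

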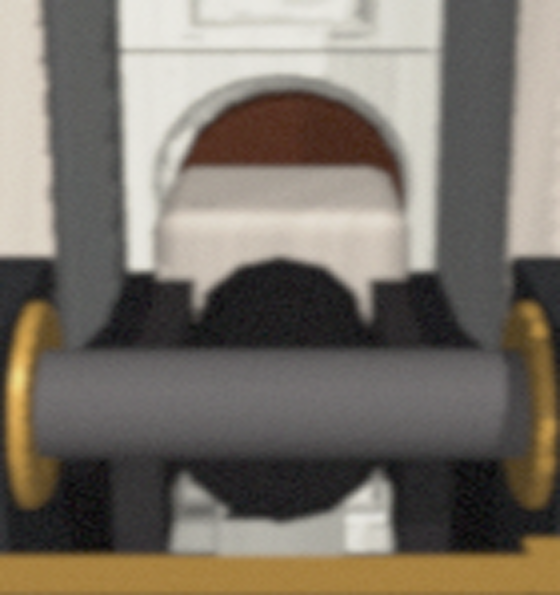

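View pics/s11c.png

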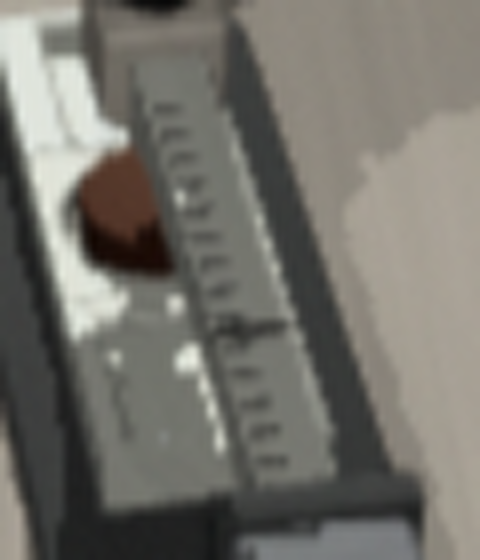

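The side view puts the 0.095 mark at (301.2, 280.9), against (301.1, 280.8) predicted for an extension of 0.158. In the wrist view the head's top front edge, at row 220-221, gives about 0.157, and the TCP travel gives 0.1574. Next a settling check.

```bash
python3 -m pendant '[{"travel":[0,0.0005,0],"twist":0},{"travel":[0,0.0005,0],"twist":0},{"travel":[0,0.0005,0],"twist":0},{"travel":[0,0.0005,0],"twist":0},{"travel":[0,0.0005,0],"twist":0},{"travel":[0,0.0005,0],"twist":0}]'
python3 - <<'E'
from h import *
s=ctrl.get_state();yd=np.array([-.0985,.9951]);print((s['position'][:2]-[.5805,-.1471])@yd,abs(s['qd']).max())
im=ctrl.get_image('wrist')[:,:,::-1];g=im.mean(2);c=g[195:240,262:300].mean(1);print(195+np.diff(c).argmax(),195+c.argmax())
o=np.array([.566,.010])-.158*yd
for r,z in((221,.110),(207.5,.076)):print(((rays('wrist',[281,r],z,s)[0][:2]-o)@yd-.018))
cv2.imwrite('pics/w12.png',im);cv2.imwrite('pics/s12.png',ctrl.get_image('side')[:,:,::-1])
E
```

```text
time: 19.5
position: [0.5649, 0.0095, 0.1182]
tool_rot: [-0.078, 1.569, 0.074]
ft_force: [-1.5, -5.2, 2.6]
grip_width: 0.267
0.15738772817004756 0.0009160555121665587
207 222
0.15710653312180553
0.1564217901820887
```

View pics/s12.png

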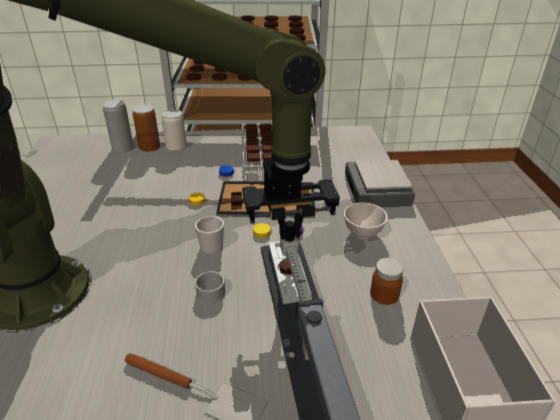

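Everything is stable and within about 1 mm of the mark, with the bystanders where they were. Handing in.

Run:
```python
from bench import ctrl
print(ctrl.close_job())
```

```text
the job is handed in; nothing more can be done
None
```

The job is done and handed in at about 20 s. The round cocoa biscuit is released in the round die (the middle one), the lock button is down, and the gripper is holding the handle at the round die's mark.

- **Biscuit:** After release the wrist view showed it seated in the cavity, about 1 mm off centre (limit 4 mm). Once the boom was out I could only see part of it, and that part looked unchanged.
- **Lock button:** I pressed until the force rose from 2 to 9.6 N with no further travel, at 116.4 mm (116 mm is fully down). The side view then showed it nearly flush, with the boom still parked.
- **Boom:** The scale mark in the side view read 0.158 m, the tool's travel gave 0.1574 m, and the wrist view gave 0.156–0.157 m. They differ by about 1.5 mm, well inside the 5 mm limit.
- **Final hold:** The arm was at rest with a 40 N grip setting, carrying about 5 N of spring pull.
- **Everything else:** In the last side view the bystanders looked to be where they started. After the lift, the other two biscuits were still on the tray. No check failed.

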